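# Call the helper and show which tub needs which lid

## Robot

A 7-joint arm with a two-finger parallel gripper is mounted at the origin on the work surface. World frame = base frame: x ahead of the robot, y to its left, z up, the work surface at z = 0. Lengths are in m, angles in rad, forces in N, time in s.
With the tool pointing down it reaches from about 0.35 to 0.9 m from the base axis. Payload 8.1 kg.
Tool frame: the origin (TCP) lies between the finger pads; the fingertips stand 25 mm ahead of it and the grasp point (between the pads) lies 6 mm ahead of it; z points along the fingers, y is the direction in which the jaws open and shut (so a half turn about z gives the same grasp; the last joint's range is limited). The gripper opens to 92 mm and grips with 3 to 60 N. Pads are 19 mm wide; open, the fingers measure 130 mm over their backs; the gripper's body (75 mm by 190 mm) begins 47 mm behind the grasp point.
Start: joints at [-1.38, 0.434, 0.025, 1.573, -0.012, 1.134, -0.075], TCP at [0.181, 0.598, 0.252] pointing down, gripper open.
Joint ranges: [-2.62, 2.62], [-0.44, 2.09], [-1.27, 1.32], [0.08, 2.57], [-1.32, 4.46], [0.12, 2], [-2.74, 2.74]. Speed limits (rad/s): [2.22, 2.22, 3.01, 3.01, 3.14, 3.14, 3.14].

## Interface

Orientations are given as a rotation vector (axis times angle).
In Python, from cell import * gives the robot as it stands.
- The arm moves only by the shell command python3 -m jog 'ROWS' [FORCE]. ROWS is JSON, one flat list of numbers, 5 for each row, row after row: the finger opening in mm, from 0 to 91.8, then the shift along the tool's x, y, z in units of 40 mm (1.0 is 40 mm), then the turn about the tool's z in units of 6 degrees (1.0 is 6 degrees). A call has 1 to 20 rows; each row shifts and turns the pose as measured when the row begins, along the tool's axes as they then stand; what a row does not reach is not made up. A row lasts 1/12 s, in which the tool goes at most 41.7 mm and 7.16 degrees, less where a joint would pass 70% of its speed; a pose out of reach is approached as far as the arm can. A call is refused whole if a number of a shift passes 1 or a number of a turn 1, either way. A call with a gripper value outside its range is refused whole. The fingers move at their own pace and stop on an object; FORCE is the grip in N (left out, the last holds). Time passes only in rows, so rows that do not move let the fingers close. It gives the time, the measured TCP pose, the force and the opening at its end, in the units of the state.
- observe(): the state, without advancing time (a new reading comes with each control period).
- get_image(name): name is "scene" or "top" or "wrist"; returns the picture (420x560x3 uint8, red, green, blue); there is no depth.
- camera_params(name): a dict with "intrinsics" (3x3 intrinsics, pixels), "dist_coeffs" ([k1, k2, p1, p2, k3] as OpenCV has them; the pictures are not rectified), "xyz" and "orientation" of the camera in the world. Camera axes: x right, y down, z forward; pixel columns grow to the right and rows downward; lengths in m; the calibration is good to about 2 mm. A picture is of the moment at which its call begins: read the wrist's pose just before it. camera_params takes no time and is no camera call; for the wrist camera it gives the pose at the moment of the call.
- sign_off(): hands the job in, once; it reports no verdict.
The state is a dict: "clock": time; "joints": joint angles; "dq": joint speeds; "joint_efforts": joint torques, N m; "position": TCP position; "ee_rot": TCP orientation; "force": force on the tool from outside, world axes, zero at the start; "ft_torque": the same for the moment, N m; "width": opening from 0.0 (shut) to 1.0 (fully open).
Only numpy, scipy, OpenCV 4.12 (cv2) and the standard library are available. Lean on these libraries where they do the work, as an engineer would, in place of code of your own. Each camera call takes 0.05 s, during which the arm holds its last target. There are 200 camera calls.

## Task

Ring the call bell by pressing its plunger down with your fingertips. Then show the helper what is missing: point from above at the middle of the one plum tub that has no lid, fingertips a few centimetres over it, and stay there for two seconds, then point in the same way for two seconds at the middle of the loose lid that fits it, the oblong one. Touch nothing but the bell, lift and shift nothing, do not come down over the other tubs and lids (cross them well above), and finish with the hand raised clear, fingertips about 20 cm above the table.

Things in the scene. Friction and masses are not known exactly. Their poses are not given: they have to be found in the camera images.
- bell_top (a point): top centre of the plunger of the domed steel call bell: a flat steel button 22 mm across whose top is 52 mm above the table when out. The bell (84 mm across, dome 38 mm high) is fixed to the table at the left or right end of the work; nothing stands over it
- bell_plunger (a joint): travel of the bell's plunger: 0 out, grows as it is pressed straight down, 0.006 m at its stop. Spring: about 0.7 N to start, 4.6 N fully down; it springs back when released. The bell rings from 4 mm on
- open_tub: plum-coloured food tub, the only one without a lid: five dark rice rolls lie in it, the topmost 6 mm below the rim; 105 (x) x 150 (y) x 65 mm high, walls 4 mm; loose, stands on the table, three such tubs in a row at the far side in any order. Origin at the centre of its underside, z up, y along its long side
- open_tub_mouth (a point): centre of the open tub's mouth, level with its rim, 65 mm above the table
- closed_tub_a: plum-coloured food tub with its white lid on (a bystander, not to be pointed at); 111 (x) x 156 (y) x 77 mm high over all, loose, on the table. Origin at the centre of its underside, z up, y along its long side
- closed_tub_a_top (a point): centre of the top of its lid, 77 mm above the table
- closed_tub_b: plum-coloured food tub with its white lid on (a bystander, not to be pointed at); 111 (x) x 156 (y) x 77 mm high over all, loose, on the table. Origin at the centre of its underside, z up, y along its long side
- closed_tub_b_top (a point): centre of the top of its lid, 77 mm above the table
- oblong_lid: loose white plastic lid lying flat on the table, oblong, 111 (x) x 156 (y) mm: the one that fits the tubs, 15 mm high; three different lids lie in a row nearer the robot, in any order. Origin at the centre of its underside, z up
- oblong_lid_top (a point): centre of the oblong lid's upper face, 15 mm above the table
- square_lid: loose white plastic lid lying flat on the table, square, 95 x 95 mm (a bystander), 15 mm high; three different lids lie in a row nearer the robot, in any order. Origin at the centre of its underside, z up
- square_lid_top (a point): centre of its upper face, 15 mm above the table
- round_lid: loose white plastic lid lying flat on the table, round, 110 mm across (a bystander), 15 mm high; three different lids lie in a row nearer the robot, in any order. Origin at the centre of its underside, z up
- round_lid_top (a point): centre of its upper face, 15 mm above the table
- salt_jar: glass jar with a steel cap, 56 mm across, 85 mm high, standing loose at the end of the work opposite the bell (a bystander). Origin at the centre of its underside
There are look-alikes about, which are no part of the job. Leave any purple look-alike of the open_tub alone.

How it is judged:
By the outcome, as a careful person would: the job done as asked, in the order asked, and still so for the second after the job is handed in, with the robot touching nothing.
It also fails if it takes over 58 s, if anything falls off the work surface, if the arm or the gripper's body presses on something with over 40 N, if the wrist force passes 120 N, or if a joint passes its speed limit or range.

## Working session

There is one attempt and no reset: what is moved stays moved. The work goes in short steps, Python scripts to look and compute and a shell command to move; the robot and the scene stay as the last step left them, time stands still between calls to the robot, and variables do not carry over. Pictures are saved under pics/ and viewed, about 8 in all and at most 12, crops included, and the job is handed in when it is done.

```bash
mkdir -p pics; cat > h.py <<'E'
from cell import *
import numpy as np, cv2
from scipy.spatial.transform import Rotation as R
def cast(p,uv,z):
    K=np.array(p["intrinsics"]);d=np.array(p["dist_coeffs"],float)
    n=cv2.undistortPoints(np.array(uv,float).reshape(-1,1,2),K,d).reshape(-1,2)
    o=np.array(p["orientation"],float)
    Rm=o if o.shape==(3,3) else R.from_rotvec(o).as_matrix()
    r=np.c_[n,np.ones(len(n))]@Rm.T; c=np.array(p["xyz"])
    return c+r*((z-c[2])/r[:,2])[:,None]
def save(n,f):
    im=get_image(n); cv2.imwrite(f,im[:,:,::-1]); return im
E
python3 - <<'E'
from h import *
for n in("top","scene"):
    save(n,f"pics/{n}.png"); print(camera_params(n))
print(observe())
E
```

```text
{'intrinsics': array([[452.5485111 ,   0.        , 274.76925853],
       [  0.        , 452.5485111 , 213.61132028],
       [  0.        ,   0.        ,   1.        ]]), 'dist_coeffs': array([-0.07710645,  0.        ,  0.        ,  0.        ,  0.        ]), 'xyz': array([ 0.35779909, -0.02118749,  1.25715626]), 'orientation': array([-2.14393256,  2.19859533, -0.07486407])}
{'intrinsics': array([[424.27333766,   0.        , 279.07440056],
       [  0.        , 424.27333766, 210.27675732],
       [  0.        ,   0.        ,   1.        ]]), 'dist_coeffs': array([-0.02925328,  0.        ,  0.        ,  0.        ,  0.        ]), 'xyz': array([ 1.26730993, -0.1209161 ,  0.58118535]), 'orientation': array([-1.70095449, -1.49329091,  0.79940604])}
{'clock': 0.1, 'joints': array([-1.37960416,  0.43514148,  0.02498752,  1.57401245, -0.0115667 ,
        1.13400439, -0.07513004]), 'dq': array([-0.00169769, -0.00324999, -0.00029853, -0.00281374, -0.00095111,
       -0.00149291, -0.00102354]), 'joint_efforts': array([ 3.31168492e-03, -6.69138265e+01,  9.87784155e-01, -3.15141284e+01,
       -6.05387287e-02,  3.75096663e-02,  4.25734277e-05]), 'position': array([0.18093174, 0.59779055, 0.2510285 ]), 'ee_rot': array([-4.59975598e-01, -3.10769184e+00,  2.23186563e-03]), 'force': array([0.22672549, 1.15136103, 0.46221699]), 'ft_torque': array([0.02896081, 0.01978713, 0.06692514]), 'width': 1.0009033413334878}
```

View pics/top.png

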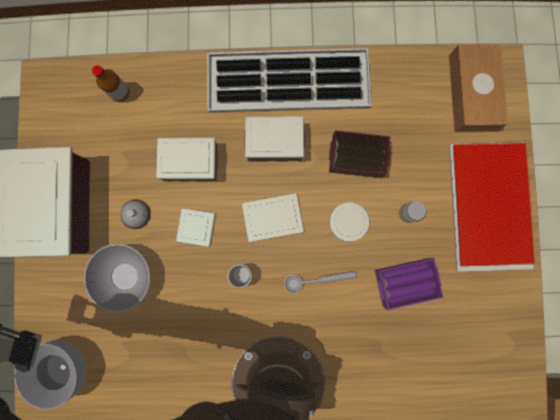

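View pics/scene.png

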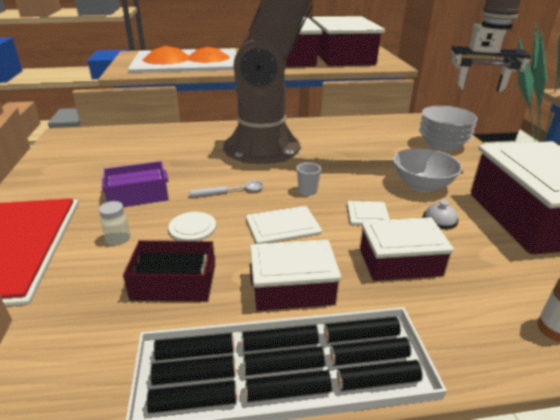

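Top view: the bell is at (135,213), with the salt jar opposite at (414,211). The open-tub candidates are the plum tubs at (186,158), lidded, (274,138), lidded, and (360,154), open with dark rolls, plus the purple look-alike at (409,284). The one at (360,154) fits: plum, in the far row, no lid. The lid candidates are (196,227) square, (272,217) oblong and (350,222) round, so I take (272,217). I'll measure these and confirm in one crop.

```bash
python3 - <<'E'
from h import *
im=cv2.imread("pics/top.png"); p=camera_params("top"); ps=camera_params("scene")
hsv=cv2.cvtColor(im,cv2.COLOR_BGR2HSV)
def blob(m,seed,box=45):
    w=np.zeros_like(m); x,y=seed; w[y-box:y+box,x-box:x+box]=255
    cs,_=cv2.findContours(cv2.morphologyEx(m&w,cv2.MORPH_CLOSE,np.ones((5,5))),cv2.RETR_EXTERNAL,cv2.CHAIN_APPROX_NONE)
    return max(cs,key=cv2.contourArea)
white=cv2.inRange(hsv,(0,0,170),(180,60,255)); dark=cv2.inRange(hsv,(0,0,0),(180,255,75))
grey=cv2.inRange(hsv,(0,0,0),(180,50,255))
vis=cv2.resize(im[100:290,100:460],None,fx=2.2,fy=2.2)
for n,m,s,z,b in(("lid",white,(272,217),.015,38),("tub",dark,(360,154),.065,38),("bell",grey,(135,213),.015,22),
   ("ta",white,(186,158),.077,38),("tb",white,(274,138),.077,38),("sq",white,(196,227),.015,25),("rd",white,(350,222),.015,28)):
    c=blob(m,s,b); r=cv2.minAreaRect(c); bp=cv2.boxPoints(r)
    print(n,np.round(r[0],1),np.round(r[1],1),round(r[2]),cast(p,[r[0]],z).round(4)[0], "sides",np.linalg.norm(np.diff(cast(p,bp,z),axis=0),axis=1).round(3)[:2], cast(p,bp,z)[:,:2].round(3).tolist() if n=="tub" else "")
    cv2.polylines(vis,[((bp-[100,100])*2.2).astype(int)],True,(0,255,0),1)
cv2.imwrite("pics/c1.png",vis)
sc=cv2.imread("pics/scene.png"); cv2.imwrite("pics/c2.png",np.hstack([cv2.resize(im[185:240,105:165],(400,367),interpolation=2),cv2.resize(sc[190:240,415:469],(396,367),interpolation=2)]))
E
```

```text
lid [271.8 217.1] [39.4 55.8] 80 [0.453  0.0044 0.015 ] sides [0.154 0.109] 
tub [360.  154.1] [59.3 41.1] 6 [ 0.612  -0.2367  0.065 ] sides [0.112 0.16 ] [[0.568, -0.15], [0.679, -0.166], [0.657, -0.325], [0.546, -0.307]]
bell [134.5 214. ] [26. 27.] 90 [0.4714 0.3873 0.015 ] sides [0.077 0.073] 
ta [184.5 157.5] [57. 39.] 0 [0.6134 0.232  0.077 ] sides [0.106 0.154] 
tb [273.5 136. ] [40. 57.] 90 [ 0.6645 -0.0065  0.077 ] sides [0.153 0.109] 
sq [194.4 226.9] [33.2 33.9] 9 [0.4313 0.2191 0.015 ] sides [0.094 0.093] 
rd [349. 221.] [38. 38.] 90 [ 0.4367 -0.2075  0.015 ] sides [0.105 0.105]
```

View pics/c1.png

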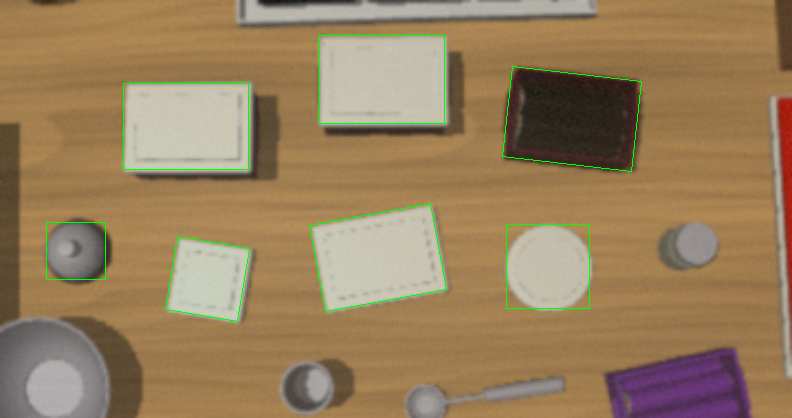

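View pics/c2.png

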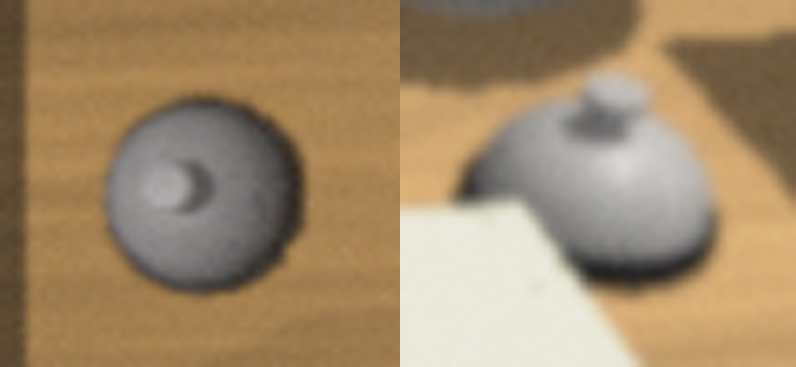

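The green boxes in the crop confirm the open tub, the only one showing dark rolls and no lid, and the oblong lid, whose 154x109 mm fits 156x111. The bell crop shows the plunger at top px (130.5,212.9) and scene px (444.0,203.1). Next I check the clearance to the tall box and the bowls.

```bash
python3 - <<'E'
from h import *
p=camera_params("top"); ps=camera_params("scene")
print("bell",cast(p,[(130.5,212.9)],.052),cast(ps,[(444.0,203.1)],.052))
print("box base",cast(p,[(88,165),(88,250)],0)[:,:2], "top edge at z .12/.16/.2",[cast(p,[(71,150),(73,255)],z)[:,:2].round(3).tolist() for z in(.12,.16,.2)], "scene corner(480,147)",[cast(ps,[(480,147)],z)[0,:2].round(3).tolist() for z in(.12,.16,.2)])
print("bowl rim far pt top(118,246), scene near rim (428,182)",[ (cast(p,[(118,246),(149,277)],z)[:,:2].round(3).tolist()) for z in(.06,.1)], )
s=observe(); t=R.from_rotvec(s["ee_rot"]).as_matrix(); print(t.round(3))
pos=s["position"]
for n,g in(("bell over",(.472,.389,.25)),):
    print(n,(t.T@(np.array(g)-pos)/.04).round(2))
E
```

```text
bell [[0.47131142 0.38616833 0.052     ]] [[0.47724878 0.38769849 0.052     ]]
box base [[0.61771008 0.52957489]
 [0.37409412 0.52674508]] top edge at z .12/.16/.2 [[[0.634, 0.524], [0.361, 0.514]], [[0.625, 0.505], [0.36, 0.495]], [[0.615, 0.486], [0.36, 0.477]]] scene corner(480,147) [[0.324, 0.548], [0.406, 0.49], [0.488, 0.432]]
bowl rim far pt top(118,246), scene near rim (428,182) [[[0.382, 0.418], [0.298, 0.334]], [[0.382, 0.403], [0.3, 0.322]]]
[[-0.957  0.29  -0.   ]
 [ 0.29   0.957 -0.001]
 [-0.    -0.001 -1.   ]]
bell over [-8.48 -2.89  0.03]
```

```bash
python3 -m jog '[0,0,0,0,-0.7, 0,0,0,0,-0.7, 0,0,0,0,-0.7, 0,0,0,0,-0.7, 0,-0.8,-0.57,0,0, 0,-0.8,-0.57,0,0, 0,-0.8,-0.57,0,0, 0,-0.8,-0.57,0,0, 0,-0.8,-0.57,0,0, 0,-0.8,-0.57,0,0, 0,-0.8,-0.57,0,0, 0,-0.8,-0.57,0,0, 0,0,0,0,0, 0,0,0,0,0]'
python3 - <<'E'
from h import *
s=observe(); t=R.from_rotvec(s["ee_rot"]).as_matrix(); print(t.round(3))
print((t.T@(np.array((.473,.387,.25))-s["position"])/.04).round(2), s["width"])
save("wrist","pics/w1.png"); print(camera_params("wrist"))
E
```

```text
clock: 1.27
position: [0.4466, 0.4098, 0.2437]
ee_rot: [0.034, -3.134, 0.018]
force: [-0.7, 1.0, 0.4]
width: 0.034
[[-1.    -0.022 -0.007]
 [-0.022  1.    -0.012]
 [ 0.007 -0.011 -1.   ]]
[-0.65 -0.59 -0.16] 0.0341559090643873
{'intrinsics': array([[370.0543766 ,   0.        , 280.43085876],
       [  0.        , 370.0543766 , 206.06386993],
       [  0.        ,   0.        ,   1.        ]]), 'dist_coeffs': array([-0.09057411,  0.        ,  0.        ,  0.        ,  0.        ]), 'xyz': array([0.38134162, 0.40897944, 0.37679194]), 'orientation': array([2.06304089, 2.11105915, 0.24496652])}
```

View pics/w1.png

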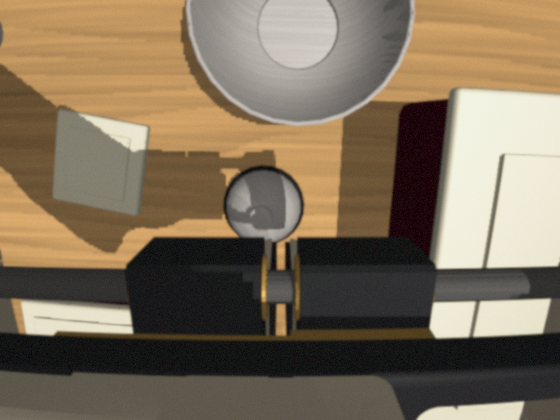

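Wrist view: the bell's outline is centred at (263,206) and its plunger is near (261,215). The tall box is well off to the right, and the bowl is at the top.

```bash
python3 - <<'E'
from h import *
p=camera_params("wrist"); s=observe()
print(cast(p,[(261,215)],.052),cast(p,[(263,206)],.012), s["position"])
t=R.from_rotvec(s["ee_rot"]).as_matrix()
im=cv2.imread("pics/w1.png"); cv2.imwrite("pics/w2.png",cv2.resize(im[155:255,210:320],None,fx=5,fy=5,interpolation=2))
E
```

```text
[[0.47106442 0.38893311 0.052     ]] [[0.47257488 0.38841816 0.012     ]] [0.44741684 0.40885208 0.24367838]
```

View pics/w2.png

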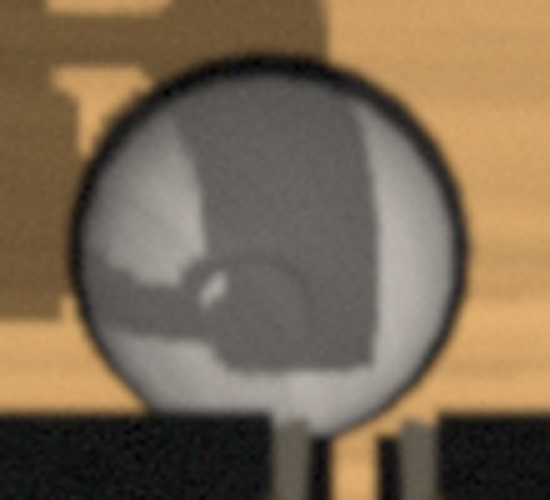

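The enlarged crop puts the plunger ring at wrist px (261,216.6), giving (0.472, 0.388), which agrees with the top view.

```bash
python3 -m jog '[0,-0.32,-0.27,0,0, 0,-0.32,-0.27,0,0, 0,0,0,0.7,0, 0,0,0,0.7,0, 0,0,0,0.7,0, 0,0,0,0.6,0, 0,0,0,0,0, 0,0,0,0,0]'
python3 - <<'E'
from h import *
s=observe(); t=R.from_rotvec(s["ee_rot"]).as_matrix()
print((t.T@(np.array((.472,.388,.0715))-s["position"])/.04).round(2), s["width"],s["position"],t.round(3)[2])
E
```

```text
clock: 1.98
position: [0.4656, 0.3949, 0.1329]
ee_rot: [0.054, -3.134, 0.013]
force: [-0.2, 0.1, 1.2]
width: 0.007
[-0.17 -0.17  1.54] 0.007221784295481062 [0.46556747 0.3949034  0.13290925] [ 0.008 -0.008 -1.   ]
```

```bash
python3 -m jog '[0,-0.2,-0.2,0.3,0, 0,0,0,0.4,0, 0,0,0,0.3,0, 0,0,0,0.2,0, 0,0,0,0,0]'
python3 - <<'E'
from h import *
s=observe(); t=R.from_rotvec(s["ee_rot"]).as_matrix()
print((t.T@(np.array((.472,.388,.0715))-s["position"])/.04).round(2), s["force"],s["position"])
E
```

```text
clock: 2.4
position: [0.4757, 0.3897, 0.0869]
ee_rot: [0.061, -3.139, 0.004]
force: [-0.0, -0.2, -0.2]
width: 0.004
[ 0.09 -0.04  0.39] [-0.04475782 -0.20274432 -0.19800555] [0.47569089 0.38971594 0.08694063]
```

```bash
python3 -m jog '[0,0.1,-0.05,0,0, 0,0,0,0.15,0, 0,0,0,0.15,0, 0,0,0,0.1,0, 0,0,0,0.05,0, 0,0,0,0,0]'; python3 - <<'E'
from h import *
s=observe(); print(s["position"],s["force"])
E
```

```text
clock: 2.9
position: [0.4729, 0.3881, 0.0713]
ee_rot: [-0.06, 3.14, 0.0]
force: [-2.2, -1.8, 7.4]
width: 0.001
[0.47294657 0.38809204 0.07127055] [-2.22843027 -1.75992926  7.40436387]
```

The wrist force of 7.4 N is above the 4.6 N the plunger takes at full travel, and the tip is at about 46 mm, so the plunger is at its stop and the bell has rung. Now I raise the hand and cross high.

```bash
python3 -m jog '[0,0,0,-0.5,0, 0,0,0,-1,0, 0,0,0,-1,0, 0,0,0,-1,0, 0,0,0,-1,0, 0,0,0,-0.3,0, 0,0,0,0,0]'
python3 - <<'E'
from h import *
s=observe(); t=R.from_rotvec(s["ee_rot"]).as_matrix()
print((t.T@(np.array((.612,-.237,.25))-s["position"])/.04).round(2), s["force"],s["position"])
E
```

```text
clock: 3.48
position: [0.4717, 0.3877, 0.27]
ee_rot: [0.061, -3.139, 0.003]
force: [0.9, 0.8, 0.1]
width: 0.007
[ -2.89 -15.74   0.53] [0.85510883 0.84249872 0.05168172] [0.47173785 0.38774132 0.27003834]
```

```bash
python3 -m jog '[0,-0.18,-0.95,0,0, 0,-0.18,-0.95,0,0, 0,-0.18,-0.95,0,0, 0,-0.18,-0.95,0,0, 0,-0.18,-0.95,0,0, 0,-0.18,-0.95,0,0, 0,-0.18,-0.95,0,0, 0,-0.18,-0.95,0,0, 0,-0.18,-0.95,0,0, 0,-0.18,-0.95,0,0, 0,-0.18,-0.95,0,0, 0,-0.18,-0.95,0,0, 0,-0.18,-0.95,0,0, 0,-0.18,-0.95,0,0, 0,-0.18,-0.95,0,0, 0,-0.18,-0.9,0,0, 0,0,0,0,0, 0,0,0,0,0]'
python3 - <<'E'
from h import *
s=observe(); t=R.from_rotvec(s["ee_rot"]).as_matrix()
print((t.T@(np.array((.612,-.237,.13))-s["position"])/.04).round(2), s["force"],s["position"])
E
```

```text
clock: 4.98
position: [0.6096, -0.2379, 0.2411]
ee_rot: [0.076, -3.114, 0.003]
force: [1.1, 1.3, -0.0]
width: 0.006
[-0.14  0.02  2.78] [ 1.0628187   1.2857741  -0.03332161] [ 0.60961924 -0.23786909  0.2411181 ]
```

```bash
python3 -m jog '[0,-0.15,-0.08,0.6,0, 0,0,0,0.7,0, 0,0,0,0.7,0, 0,0,0,0.6,0, 0,0,0,0.1,0, 0,0,0,0,0, 0,0,0,0,0]'
python3 - <<'E'
from h import *
s=observe(); t=R.from_rotvec(s["ee_rot"]).as_matrix()
tip=s["position"]+t[:,2]*.025
print(tip,(t.T@(np.array((.614,-.239,.105))-tip)/.04).round(2))
im=save("wrist","pics/w3.png")
E
```

```text
clock: 5.57
position: [0.6105, -0.2379, 0.1231]
ee_rot: [0.078, -3.108, -0.0]
force: [0.9, 0.3, 1.0]
width: 0.004
[ 0.60972241 -0.23791576  0.09809691] [-0.1  -0.03 -0.18]
```

View pics/w3.png

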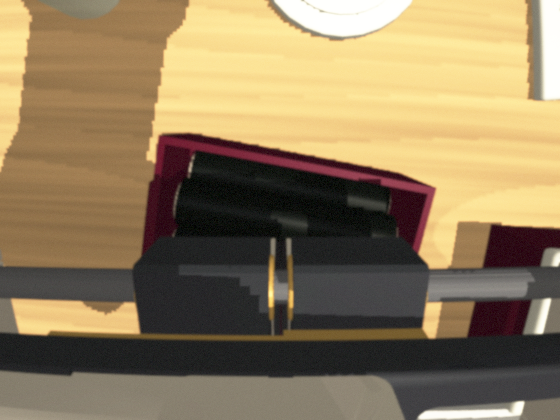

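The wrist view shows the fingers over the open tub with its rolls. The near rim corners are at (165,135) and (433,187).

```bash
python3 - <<'E'
from h import *
p=camera_params("wrist"); c=cast(p,[(163,135),(434,187)],.065)[:,:2]; d=c[1]-c[0]; L=np.linalg.norm(d); n=np.array([d[1],-d[0]])/L
n*=np.sign(n[0]); m=c.mean(0)+n*.0525; print(L,m)
s=observe(); t=R.from_rotvec(s["ee_rot"]).as_matrix()
tip=s["position"]+t[:,2]*.025
print(tip,(t.T@(np.array((*m,.103))-tip)/.04).round(2))
E
```

```text
0.14626193751828265 [ 0.61856428 -0.23670833]
[ 0.61013306 -0.23789872  0.09865168] [-0.21  0.02 -0.12]
```

```bash
python3 -m jog '[0,-0.15,0,-0.12,0, 0,0,0,0,0, 0,0,0,0,0, 0,0,0,0,0, 0,0,0,0,0, 0,0,0,0,0, 0,0,0,0,0, 0,0,0,0,0, 0,0,0,0,0, 0,0,0,0,0, 0,0,0,0,0, 0,0,0,0,0, 0,0,0,0,0, 0,0,0,0,0, 0,0,0,0,0, 0,0,0,0,0, 0,0,0,0,0, 0,0,0,0,0, 0,0,0,0,0, 0,0,0,0,0]'
python3 -m jog '[0,0,0,0,0, 0,0,0,0,0, 0,0,0,0,0, 0,0,0,0,0, 0,0,0,0,0, 0,0,0,0,0, 0,0,0,0,0, 0,0,0,0,0, 0,0,0,0,0, 0,0,0,0,0, 0,0,0,0,0, 0,0,0,0,0]'
```

```text
clock: 7.28
position: [0.621, -0.2383, 0.1353]
ee_rot: [0.079, -3.118, 0.005]
force: [0.2, -0.4, 0.4]
width: 0.005
clock: 8.28
position: [0.6211, -0.2383, 0.1353]
ee_rot: [0.079, -3.118, 0.005]
force: [0.3, -0.1, -0.5]
width: 0.007
```

The tip is 45 mm over the rim. There is plenty of time, so I'll come 10 mm lower and hold again for a clear point.

```bash
python3 -m jog '[0,0.07,0,0.25,0, 0,0,0,0,0, 0,0,0,0,0, 0,0,0,0,0, 0,0,0,0,0, 0,0,0,0,0, 0,0,0,0,0, 0,0,0,0,0, 0,0,0,0,0, 0,0,0,0,0, 0,0,0,0,0, 0,0,0,0,0, 0,0,0,0,0, 0,0,0,0,0, 0,0,0,0,0, 0,0,0,0,0, 0,0,0,0,0, 0,0,0,0,0, 0,0,0,0,0, 0,0,0,0,0]'
python3 -m jog '[0,0,0,0,0, 0,0,0,0,0, 0,0,0,0,0, 0,0,0,0,0, 0,0,0,0,0, 0,0,0,0,0, 0,0,0,0,0, 0,0,0,0,0, 0,0,0,0,0, 0,0,0,0,0]'
python3 -m jog '[0,0,0,-0.8,0, 0,0,0,-0.9,0, 0,0,0,-0.9,0, 0,0,0,-0.5,0, 0,0,0,0,0]'
python3 - <<'E'
from h import *
s=observe(); t=R.from_rotvec(s["ee_rot"]).as_matrix()
print((t.T@(np.array((.453,.0044,.25))-s["position"])/.04).round(2),s["position"])
E
```

```text
clock: 9.95
position: [0.6178, -0.2385, 0.1243]
ee_rot: [0.079, -3.118, 0.005]
force: [-0.6, -1.3, -0.6]
width: 0.007
clock: 10.78
position: [0.6178, -0.2385, 0.1243]
ee_rot: [0.079, -3.118, 0.005]
force: [0.2, 0.1, 0.2]
width: 0.006
clock: 11.2
position: [0.6188, -0.2375, 0.2507]
ee_rot: [0.079, -3.112, 0.002]
force: [0.3, -0.1, -0.6]
width: 0.007
[3.83 6.25 0.12] [ 0.61883703 -0.23749819  0.25068803]
```

```bash
python3 -m jog '[0,0.48,0.78,0,0, 0,0.48,0.78,0,0, 0,0.48,0.78,0,0, 0,0.48,0.78,0,0, 0,0.48,0.78,0,0, 0,0.48,0.78,0,0, 0,0.48,0.78,0,0, 0,0.48,0.78,0,0, 0,0,0,0,0, 0,0,0,0,0]'
python3 - <<'E'
from h import *
s=observe(); t=R.from_rotvec(s["ee_rot"]).as_matrix()
tip=s["position"]+t[:,2]*.025
print(tip,(t.T@(np.array((.453,.004,.055))-tip)/.04).round(2))
E
```

```text
clock: 12.03
position: [0.4432, 0.0118, 0.2496]
ee_rot: [0.077, -3.112, 0.009]
force: [0.0, -1.2, 0.7]
width: 0.005
[0.44246747 0.01160411 0.22457337] [-0.37 -0.18  4.23]
```

```bash
python3 -m jog '[0,-0.25,-0.18,0.4,0, 0,0,0,0.7,0, 0,0,0,0.8,0, 0,0,0,0.8,0, 0,0,0,0.7,0, 0,0,0,0.3,0, 0,0,0,0,0, 0,0,0,0,0]'
python3 - <<'E'
from h import *
s=observe(); t=R.from_rotvec(s["ee_rot"]).as_matrix()
tip=s["position"]+t[:,2]*.025
print(tip,(t.T@(np.array((.453,.004,.053))-tip)/.04).round(2))
E
```

```text
clock: 12.7
position: [0.4537, -0.0003, 0.0953]
ee_rot: [0.071, -3.118, 0.011]
force: [-0.1, -0.2, 0.6]
width: 0.003
[ 0.45319309 -0.00045491  0.07030429] [-0.01  0.11  0.43]
```

```bash
python3 -m jog '[0,0,0.1,0.35,0, 0,0,0,0,0, 0,0,0,0,0, 0,0,0,0,0, 0,0,0,0,0, 0,0,0,0,0, 0,0,0,0,0, 0,0,0,0,0, 0,0,0,0,0, 0,0,0,0,0, 0,0,0,0,0, 0,0,0,0,0, 0,0,0,0,0, 0,0,0,0,0, 0,0,0,0,0, 0,0,0,0,0, 0,0,0,0,0, 0,0,0,0,0, 0,0,0,0,0, 0,0,0,0,0]'
python3 -m jog '[0,0,0,0,0, 0,0,0,0,0, 0,0,0,0,0, 0,0,0,0,0, 0,0,0,0,0, 0,0,0,0,0, 0,0,0,0,0, 0,0,0,0,0, 0,0,0,0,0, 0,0,0,0,0, 0,0,0,0,0, 0,0,0,0,0]'
python3 -c 'from h import *;save("wrist","pics/w4.png")'
```

```text
clock: 14.37
position: [0.4581, 0.0017, 0.0873]
ee_rot: [0.066, -3.128, 0.01]
force: [-0.2, 0.9, 0.9]
width: 0.003
clock: 15.37
position: [0.4581, 0.0016, 0.0873]
ee_rot: [0.066, -3.128, 0.01]
force: [-0.4, 0.1, 0.5]
width: 0.007
```

View pics/w4.png

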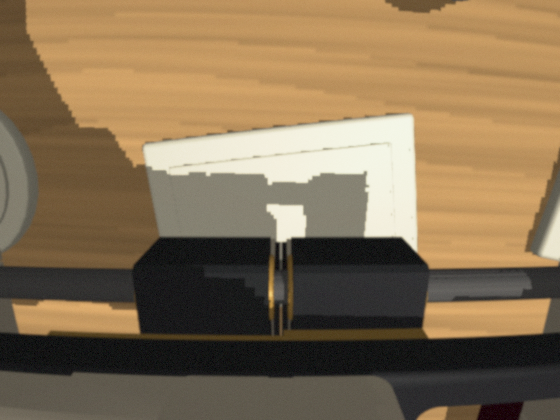

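The fingers are over the oblong lid, with its near corners at (146,147) and (413,116). The tip is 47 mm up and 5 mm too far out, so I'll lower it and hold again.

```bash
python3 -m jog '[0,0.1,0.05,0.3,0, 0,0,0,0,0, 0,0,0,0,0, 0,0,0,0,0, 0,0,0,0,0, 0,0,0,0,0, 0,0,0,0,0, 0,0,0,0,0, 0,0,0,0,0, 0,0,0,0,0, 0,0,0,0,0, 0,0,0,0,0, 0,0,0,0,0, 0,0,0,0,0, 0,0,0,0,0, 0,0,0,0,0, 0,0,0,0,0, 0,0,0,0,0, 0,0,0,0,0, 0,0,0,0,0]'
python3 -m jog '[0,0,0,0,0, 0,0,0,0,0, 0,0,0,0,0, 0,0,0,0,0, 0,0,0,0,0, 0,0,0,0,0, 0,0,0,0,0, 0,0,0,0,0, 0,0,0,0,0, 0,0,0,0,0, 0,0,0,0,0]'
python3 -m jog '[0,0,0,-0.7,0, 0,0,0,-0.9,0, 0,0,0,-0.9,0, 0,0,0,-0.8,0, 0,0,0,-0.3,0, 0,0,0,0,0, 0,0,0,0,0]'
```

```text
clock: 17.08
position: [0.4556, 0.0032, 0.0771]
ee_rot: [0.066, -3.131, 0.01]
force: [-0.4, -0.1, 0.4]
width: 0.004
clock: 18.0
position: [0.4556, 0.0032, 0.0771]
ee_rot: [0.066, -3.131, 0.01]
force: [0.3, -0.2, 0.1]
width: 0.0
clock: 18.58
position: [0.4558, 0.0039, 0.2268]
ee_rot: [0.065, -3.127, 0.011]
force: [0.3, 0.3, 0.6]
width: 0.005
```

The fingertips are now 0.202 m above the table. I'll do a quick check that nothing was shifted, then hand in.

```bash
python3 -m jog '[0,0,0,0,0, 0,0,0,0,0, 0,0,0,0,0]'; python3 - <<'E'
from h import *
a=cv2.imread("pics/scene.png"); b=save("scene","pics/end.png")[:,:,::-1]
for n,(x,y) in dict(open=(172,270),ta=(404,247),tb=(294,272),lid=(284,224),sq=(368,212),rd=(192,226),jar=(115,222),bell=(441,213)).items():
    w=a[y-15:y+15,x-15:x+15]; s=b[y-21:y+21,x-21:x+21]
    r=cv2.matchTemplate(np.ascontiguousarray(s),w,cv2.TM_CCOEFF_NORMED); _,v,_,l=cv2.minMaxLoc(r); print(n,round(v,2),l[0]-6,l[1]-6)
s=observe(); print(s["position"],abs(s["dq"]).max())
E
```

```text
clock: 18.83
position: [0.4545, 0.0038, 0.2244]
ee_rot: [0.065, -3.124, 0.012]
force: [-0.0, 0.0, -1.1]
width: 0.005
open 0.85 -3 0
ta 1.0 0 0
tb 1.0 0 0
lid 0.29 6 -1
sq 1.0 0 0
rd 0.88 -3 2
jar 1.0 0 0
bell 1.0 0 0
[0.45437306 0.00372926 0.22423455] 0.005801239922281517
```

View pics/end.png

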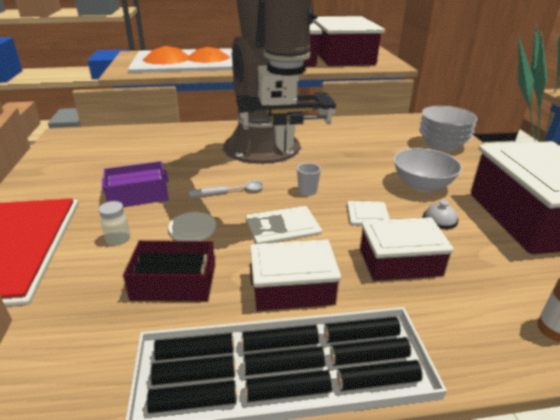

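The end picture shows everything in its old place, for example the open tub at (172,270) and the lid at (284,224). The weak matches (open tub, oblong lid, round lid) come from the arm's shadow.

```bash
python3 -c 'from cell import *;print(sign_off())'
```

```text
the job is handed in; nothing more can be done
None
```

The job is done in the order asked and handed in at about 19 s of the 58 s allowed.

- **Bell:** I pressed the plunger with closed fingertips until the tip was about 46 mm above the table and the wrist force read 7.4 N. That puts it at its stop, past the 4 mm where it rings. I had no direct reading of the plunger's travel.
- **Open tub:** I pointed at its middle for over 2 s with the tip 45 mm above the rim. I then came down to about 34 mm and held for more than 2 s again.
- **Oblong lid:** I pointed for over 2 s at 47 mm, then for more than 2 s at about 37 mm, within a few mm of its measured centre.
- **Finish:** The hand is raised with the fingertips about 20 cm above the table, at rest and touching nothing.

**Last checks:** Comparing the first and last scene pictures, the bell, jar, both closed tubs and the square lid match with no shift. The open tub (0.85), round lid (0.88) and oblong lid (0.29) matched poorly, and their best matches were offset by 3 to 6 pixels. The arm's shadow now falls on both lids, and I put the tub's poor match down to it too. By eye all three are where they were. Apart from the bell press, I saw no contact force.

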